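# Free the jammed blank and load the marking nest

## Robot

A 6-joint arm with a two-finger parallel gripper is mounted at the origin on the work surface. World frame = base frame: x ahead of the robot, y to its left, z up, the work surface at z = 0. Lengths are in m, angles in degrees, forces in N, time in s.
With the tool pointing down it reaches from about 0.3 to 0.75 m from the base axis. Payload 8.5 kg.
Tool frame: the origin (TCP) lies between the finger pads; the fingertips stand 11 mm ahead of it and the grasp point (between the pads) lies 8 mm behind it (nose_length is the distance from the TCP to the fingertips, in m); z points along the fingers, y is the line along which they close (so a half turn about z gives the same grasp; the last joint's range is limited). The gripper opens to 85 mm and grips with 20 to 120 N. Pads are 22 mm wide; open, the fingers measure 114 mm over their backs; the gripper's body (76 mm by 85 mm) begins 54 mm behind the grasp point. The pads swing forward as they close: fully open they stand 13 mm farther back than shut.
Start: joints at [-79.372, 21.807, 74.336, -0, 83.858, -12.336], TCP at [0.215, -0.506, 0.242] pointing down, gripper open.
Joint ranges: [-178.18, 178.18], [-50.72, 133.34], [12.68, 142.11], [-81.47, 261.47], [9.98, 163.14], [-165.26, 165.26]. Speed limits (degrees/s): [136.94, 136.94, 180, 180, 180, 180].

## Interface

Orientations are given as [roll, pitch, yaw] about the fixed x, y, z axes, in that order (R = Rz(yaw) Ry(pitch) Rx(roll)).
In Python, from rig import * gives the robot as it stands. The module is installed in compiled form; this text tells all that it offers.
- The arm moves only by the tool step_arm, never from a script. Its argument "series" is one flat list of numbers, 7 for each row, row after row: the gripper command: -1 is fully open, 1 is shut, values between are in proportion, then the shift along the tool's x, y, z in mm, then the turn, a rotation vector about the tool's x, y, z in rad. In form: [gripper, dx, dy, dz, wx, wy, wz, gripper, dx, dy, dz, wx, wy, wz, ...]. A call has exactly 10 rows; each row is the pose to reach, as a shift and turn from the pose commanded when the call began, along the tool's axes at that moment; what a row does not reach only later rows make up. A row lasts 1/10 s, in which the tool goes at most 50 mm and 8.59 degrees, less where a joint would pass 70% of its speed; a pose out of reach is approached as far as the arm can. A call with a gripper value outside its range is refused whole. The fingers move at their own pace and stop on an object; "force" is the grip in N (left out, the last holds). Time passes only in rows, so rows that repeat a pose let the fingers close, or fill a call up. It gives the time, the measured TCP pose, the force, the opening and the grip force at its end, in the units of the state.
- observe(): the state, without advancing time (a new reading comes with each control period).
- capture(name): name is "scene" or "top"; returns (picture, depth): 400x640x3 uint8, blue, green, red; 400x640 float32, m along the optical axis (not along the pixel's ray), 0 where there is no reading.
- camera_model(name): a dict with "intrinsics" (3x3 intrinsics, pixels), "dist" ([k1, k2, p1, p2, k3] as OpenCV has them; the pictures are not rectified), "xyz" and "rotation" of the camera in the world. Camera axes: x right, y up, looking along -z (the intrinsics and any distortion apply to the point x, -y, -z); pixel columns grow to the right and rows downward; lengths in m; the calibration is good to about 2 mm. A picture is of the moment at which its call begins. camera_model takes no time and is no camera call.
- sign_off(): hands the job in; it is judged then, once.
The state is a dict: "clock": time; "qpos": joint angles; "qvel": joint speeds; "joint_torque": joint torques, N m; "eef_pos": TCP position; "eef_rot": TCP orientation; "force": force on the tool from outside, world axes, zero at the start; "wrist_torque": the same for the moment, N m; "opening": finger opening in m; "finger_force": force on a finger pad.
Only numpy, scipy, OpenCV 4.12 (cv2) and the standard library are available. Lean on these libraries where they do the work, as an engineer would, in place of code of your own. Each camera call takes 0.05 s, during which the arm holds its last target. There are 200 camera calls.

## Task

The copper blank has lodged between the two dowel pins beside the throat of the loading channel and holds up the steel blank. With closed fingertips nudge it gently back, without gripping, lifting or tipping it, until you feel it come up against the yellow fence at the rear of its bay (about 10 N); then, by its red knob, push the slide forward to feed the steel blank through the throat and press it home for a moment against the brass stop with about 15 N, never putting more than 25 N on either blank. Let go with both blanks left standing there, and leave the bottle, screwdriver and cup alone.

Things in the scene. Friction and masses are not known exactly. Their poses are not given: they have to be found in the camera images.
- magazine: Fixed loading channel: dark bed plate 268 x 130 mm with low aluminium walls. Origin on the channel axis at the line of the dowel pins, at work surface height; x is the feed direction, y left of it, z up. Bed floor at z = 10 mm; walls and pins end at z = 20 mm, so closed fingertips pass over them and push a blank by its upper part. A blank slides on the floor with 1 to 3 N.
- throat (a point): Centre of the throat on the bed floor, at magazine x 0, y 0, z 10 mm. The throat is 43 mm wide (y -21.5 to 21.5) and leads on into the nest. Right side: unbroken guide rail, inner face y = -21.5, x -165 to 94. Left side: two steel dowel pins 5 mm in diameter at x 0, y 24 and y 46, and just beyond them a blue plate (x 2 to 14, y 21.5 to 78).
- bay (a point): Point on the bed floor in the bay beside the channel, at magazine x -40, y 44, z 10 mm. The bay is open to the channel (no divider); its outer wall has its inner face at y = 66 (x -110 to 2), so a blank there has its centre at y = 46 at most. Its rear end is the yellow fence. A blank centred at y 41 or more is clear of the channel.
- fence_rail: Steel slide on the bay's outer wall that carries the yellow fence (12 x 42 x 10 mm block, rigid). Origin on the bed floor at magazine x -66, y 44, z 10 mm, axes as the magazine's. Fence's front face: clamped by hand at x = 0 to -24 mm in this frame, NOT measured: see or feel for it. A blank resting on it has its centre 20 mm in front (+x) of that face.
- stop_rail: Steel slide beside the nest that carries the brass stop (12 x 42 x 18 mm block, rigid). Origin on the channel axis on the bed floor at magazine x 48, z 10 mm, axes as the magazine's. Stop's contact face: clamped by hand at x = 0 to +24 mm in this frame, NOT measured: see or feel for it. A blank pressed home has its centre 20 mm short of it (-x).
- lodged_blank: Copper-coloured solid round blank, 40 mm diameter, 28 mm high, 0.2 to 0.35 kg, standing loose with its nose between the two dowel pins, some 6 mm of it overhanging the throat. Origin: centre of its underside, z up its axis. It must go back (magazine -x) 3 mm to clear the pins and about 6 mm left (+y) to be out of the steel blank's way; 11 mm left it meets the bay's outer wall.
- next_blank: Steel solid round blank, same size and mass range, loose in the channel behind the throat, in front of the pusher. Origin: centre of its underside.
- pusher (a joint): Travel of the pusher slide, m: 0 fully back, up to 0.125, growing in the feed direction (magazine +x). No spring: it stays where it is left and needs about 3 N to slide. Its black head is 34 mm wide, 18 mm high; the flat face is at magazine x = -83 mm at travel 0, clear of the steel blank at the start.
- pusher_knob (a point): Point on the axis of the pusher's upright red knob, a cylinder 18 mm in diameter and 36 mm high (18 mm above and below this point) on a thinner post. It is 32 mm behind the pusher's face, on the channel axis, about 70 mm above the work surface. Grip it from above or push it from behind; it is well above the blanks (their tops are at 38 mm).
- wipe_bottle: White bottle of 60 mm diameter, 150 mm high, bystander. Origin: centre of its underside.
- screwdriver: Screwdriver with a red handle lying on the table, bystander. Origin: on its underside, near its middle.
- pin_cup: Grey plastic cup, 70 mm across, 60 mm high, bystander. Origin: centre of its underside.
Things that resemble listed ones, but are neither listed nor needed, are in the scene too. Of the things shaped like the next_blank, the steel one is meant.

How it is judged:
By the outcome, as a careful person would: the job done as asked, in the order asked, and still so for the second after the job is handed in, with the robot touching nothing.
It also fails if it takes over 58 s, if anything falls off the work surface, if the arm or the gripper's body presses on something with over 40 N, if the wrist force passes 120 N, or if a joint passes its speed limit or range.

## Working session

There is one attempt and no reset: what is moved stays moved. The work goes in short steps, Python scripts to look and compute and a tool call to move; the robot and the scene stay as the last step left them, time stands still between calls to the robot, and variables do not carry over. Pictures are saved under pics/ and viewed, at most 10 in all, crops included, and the job is handed in when it is done.

Besides the shell and the picture viewer there is one more tool, called after "Call:" by a JSON object that holds its "api" and its "payload". step_arm: Moves the arm, as the interface text tells. Its arguments: {"type":"object","properties":{"series":{"type":"array","items":{"type":"number"}},"force":{"type":"number"}},"required":["series"]}

```bash
mkdir -p pics; python3 - <<'E'
from rig import *
import cv2, numpy as np
s=observe(); print(s['eef_pos'],s['eef_rot'],s['force'],s['opening'])
for n in ("scene","top"):
    p,d=capture(n); np.savez(f'{n}.npz',p=p,d=d); cv2.imwrite(f'pics/{n}0.png',p)
    m=camera_model(n); print(n,m)
E
```

```text
[ 0.21453894 -0.5061321   0.24171663] [-1.79920417e+02 -1.86825239e-02  2.29634293e+01] [ 1.44230243  0.64959067 -0.10094417] 0.08575745555388126
scene {'intrinsics': array([[425.13428743,   0.        , 322.1017369 ],
       [  0.        , 425.13428743, 195.11405081],
       [  0.        ,   0.        ,   1.        ]]), 'dist': array([-0.04876057,  0.        ,  0.        ,  0.        ,  0.        ]), 'xyz': array([ 0.97560252, -0.55985297,  0.88992418]), 'rotation': array([4.32058008e+01, 1.11905859e-02, 3.97619261e+01])}
top {'intrinsics': array([[480.56566688,   0.        , 317.60470064],
       [  0.        , 480.56566688, 201.33498202],
       [  0.        ,   0.        ,   1.        ]]), 'dist': array([0.04031172, 0.        , 0.        , 0.        , 0.        ]), 'xyz': array([2.39600427e-01, 1.09767049e-03, 1.38627029e+00]), 'rotation': array([ 12.27570092,  -0.12818973, -86.32090851])}
```

View pics/top0.png

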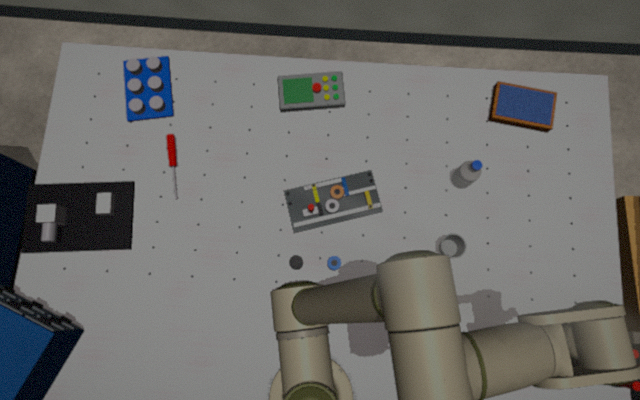

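View pics/scene0.png

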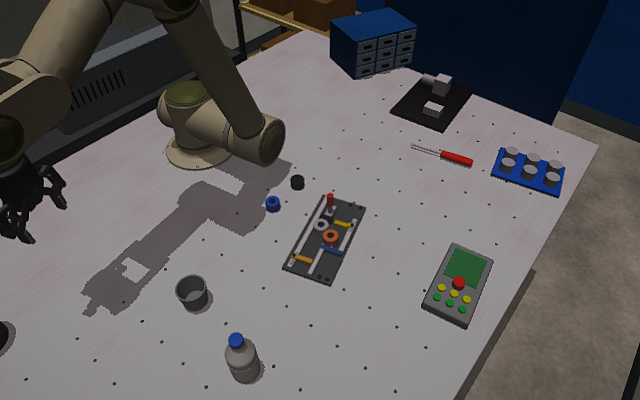

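The top view shows the magazine at about (333,201), with the red knob near (311,208), copper at (337,191), steel at (332,206), the yellow fence at (316,193) and the brass stop at (368,198). The scene view confirms this layout. I'll zoom in on both.

```bash
python3 - <<'E'
import cv2, numpy as np
t=np.load('top.npz')['p'][160:245,275:395]; s=np.load('scene.npz')['p'][185:290,275:375]
a=cv2.resize(t,None,fx=6.6,fy=6.6,interpolation=cv2.INTER_CUBIC)[:560,:792]
b=cv2.resize(s,None,fx=5.6,fy=5.6,interpolation=cv2.INTER_CUBIC)
cv2.imwrite('pics/topz.png',a); cv2.imwrite('pics/scenez.png',b); print(a.shape,b.shape)
E
```

```text
(560, 792, 3) (588, 560, 3)
```

View pics/topz.png

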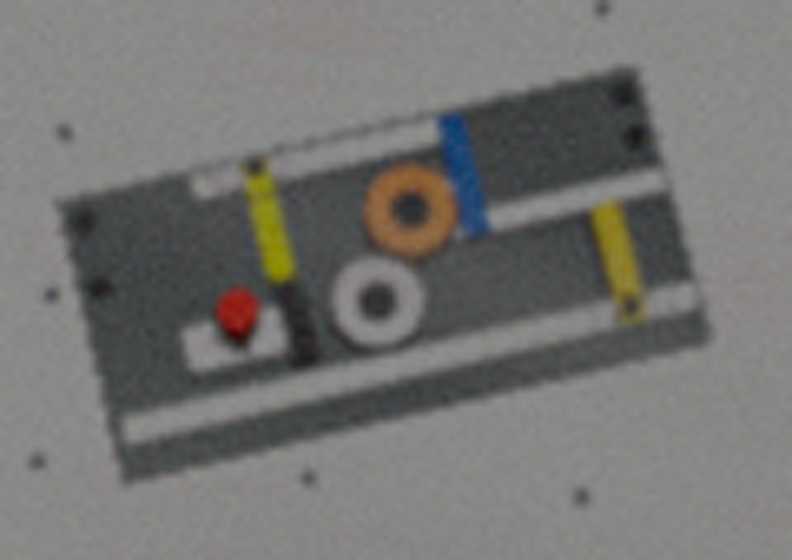

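View pics/scenez.png

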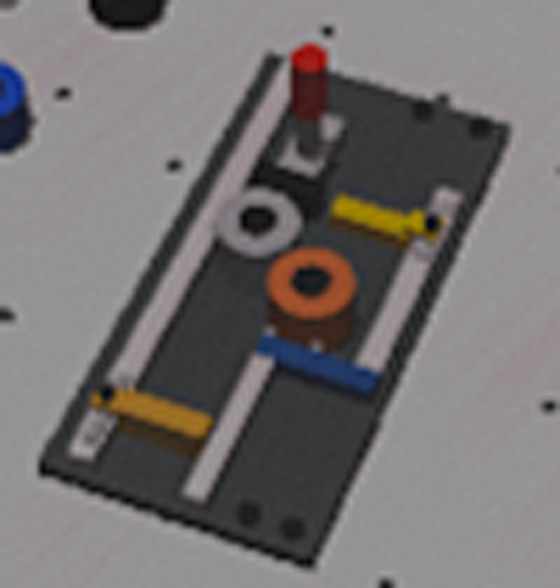

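The zoomed top view shows copper nosed into the pins at (411,209), steel at (378,302), the blue plate's left edge near x≈455, the fence at (270,228), the stop at (617,262) and the knob top at (238,310). The scene crop agrees. Next I'll compute the poses.

```bash
cat > h.py <<'E'
import cv2, numpy as np
from scipy.spatial.transform import Rotation as R
from rig import *
def cast(n,uv,z):
    m=camera_model(n); K=m['intrinsics']
    p=cv2.undistortPoints(np.float64(uv).reshape(-1,1,2),K,m['dist']).reshape(-1,2)
    d=R.from_euler('xyz',m['rotation'],degrees=True).apply(np.c_[p[:,0],-p[:,1],-np.ones(len(p))])
    z=np.broadcast_to(z,len(p)); return m['xyz']+d*((z-m['xyz'][2])/d[:,2])[:,None]
def mask(p,box,lo,hi):
    h=cv2.cvtColor(p,cv2.COLOR_BGR2HSV); k=cv2.inRange(h,lo,hi); o=np.zeros_like(k)
    u0,v0,u1,v1=box; o[v0:v1,u0:u1]=k[v0:v1,u0:u1]; return o
def cen(k):
    v,u=np.nonzero(k); return np.array([[u.mean(),v.mean()]]),len(u)
COL=dict(copper=((5,110,60),(17,255,255),.038),blue=((100,120,50),(125,255,255),.020),
  fence=((26,130,60),(35,255,255),.020),stop=((18,110,60),(25,255,255),.028),knob=((0,150,90),(4,255,255),.088))
BOX=dict(top=(275,160,395,245),scene=(275,185,375,290))
E
python3 - <<'E'
from h import *
for n in ('top','scene'):
    p=np.load(n+'.npz')['p']; d=np.load(n+'.npz')['d']
    for c,(lo,hi,z) in COL.items():
        k=mask(p,BOX[n],lo,hi)
        if k.any():
            uv,a=cen(k); r=cv2.minAreaRect(np.argwhere(k)[:,::-1].astype(np.float32))
            # z from depth
            m=camera_model(n); dd=np.median(d[k>0])
            q=cv2.undistortPoints(uv.reshape(-1,1,2),m['intrinsics'],m['dist']).reshape(2)
            w=m['xyz']+R.from_euler('xyz',m['rotation'],degrees=True).apply([q[0]*dd,-q[1]*dd,-dd])
            print(n,c,uv.round(1),a,r,'cast',cast(n,uv,z).round(4)[0],'depth',w.round(4))
# bed outline
p=np.load('top.npz')['p']; u0,v0,u1,v1=BOX['top']
g=cv2.cvtColor(p,cv2.COLOR_BGR2HSV); k=np.zeros(p.shape[:2],np.uint8)
b=cv2.GaussianBlur(p,(3,3),0).max(2)
print(b[170,300],b[200,300],b[215,350])
k[v0:v1,u0:u1]=(b[v0:v1,u0:u1]<95)*255
k=cv2.morphologyEx(k,cv2.MORPH_CLOSE,np.ones((9,9)))
cs=max(cv2.findContours(k,0,cv2.CHAIN_APPROX_NONE)[0],key=cv2.contourArea)
w=cast('top',cs.reshape(-1,2),.01)[:,:2]*1000
r=cv2.minAreaRect(w.astype(np.float32)); print(r, cv2.boxPoints(r))
E
```

```text
top copper [[336.7 191.4]] 111 ((337.0, 191.5), (13.0, 12.0), 90.0) cast [ 0.5655 -0.0361  0.038 ] depth [ 0.5654 -0.0361  0.0383]
top blue [[344.7 185.8]] 66 ((344.6764831542969, 186.20590209960938), (18.19017219543457, 4.123105525970459), 75.96376037597656) cast [ 0.5882 -0.0591  0.02  ] depth [ 0.5882 -0.0592  0.0197]
top fence [[333.  195.1]] 101 ((341.5192565917969, 194.5003662109375), (59.239044189453125, 15.977813720703125), 1.1017061471939087) cast [ 0.5581 -0.0266  0.02  ] depth [ 0.557  -0.0265  0.0245]
top stop [[367.7 198.4]] 35 ((367.9174499511719, 197.7248077392578), (14.5589599609375, 4.7891316413879395), 73.3007583618164) cast [ 0.5527 -0.1273  0.028 ] depth [ 0.5527 -0.1273  0.0282]
top knob [[310.4 206.5]] 31 ((310.5, 206.5), (5.0, 5.0), 90.0) cast [0.5057 0.0352 0.088 ] depth [0.5057 0.0352 0.088 ]
scene copper [[326.7 238.7]] 214 ((321.4230651855469, 244.6154022216797), (19.311927795410156, 63.69382095336914), 53.673179626464844) cast [ 0.5686 -0.0528  0.038 ] depth [ 0.5659 -0.0495  0.0324]
scene blue [[312.2 233.2]] 126 ((305.0034484863281, 228.54139709472656), (87.84813690185547, 11.979292869567871), 40.23635482788086) cast [ 0.5197 -0.0524  0.02  ] depth [ 0.5318 -0.0659  0.0432]
scene stop [[322.6 241.1]] 165 ((322.8880615234375, 241.091064453125), (17.423091888427734, 68.28553771972656), 50.856014251708984) cast [ 0.5605 -0.0593  0.028 ] depth [ 0.5637 -0.0631  0.0346]
scene knob [[329.7 195.2]] 26 ((329.5, 195.0), (4.0, 5.0), 90.0) cast [0.5088 0.0314 0.088 ] depth [0.5082 0.0323 0.0869]
138 68 75
((543.4041137695312, -26.615127563476562), (128.66964721679688, 265.0886535644531), 17.588542938232422) [[ 442.02472   80.29225]
 [ 522.12897 -172.40381]
 [ 644.7835  -133.5225 ]
 [ 564.67926  119.17355]]
```

```bash
cat >> h.py <<'E'
O=np.array([538.2,-66.]); YM=-72.4
def w2m(p):
    a=np.radians(YM); return np.array([[np.cos(a),np.sin(a)],[-np.sin(a),np.cos(a)]])@(np.array(p[:2])*1000-O)
def plan(mx,my,tip,yaw):   # mag mm, fingertip height mm, world yaw
    a=np.radians(YM); s=observe()
    t=np.r_[O+[mx*np.cos(a)-my*np.sin(a),mx*np.sin(a)+my*np.cos(a)],tip+11]
    C=R.from_euler('xyz',s['eef_rot'],degrees=True); T=R.from_euler('xyz',[180,0,yaw],degrees=True)
    print('shift',C.inv().apply(t-s['eef_pos']*1000).round(1),'turn',(C.inv()*T).as_rotvec().round(4))
def st():
    s=observe(); a=np.radians(YM); f=s['force']
    print('t',round(s['clock'],2),'mag',w2m(s['eef_pos']).round(2),'tip',round(s['eef_pos'][2]*1000-11,2),'rot',s['eef_rot'].round(2),
     'F feed/left/z',np.r_[w2m(np.r_[f[:2],0]/1000+np.r_[O,0]/1000),f[2]].round(2))
E
python3 - <<'E'
from h import *
st(); plan(8.6,2.4,190,54.5)
p=np.load('top.npz')['p'][160:245,275:395]; h=cv2.cvtColor(p,cv2.COLOR_BGR2HSV)
# fence, stop
for n,(u0,v0,u1,v1),lo,hi,z in (('fence',(311,184,320,203),(24,100,70),(40,255,255),.02),('stop',(362,189,374,210),(20,100,60),(35,255,255),.028)):
    k=mask(np.load('top.npz')['p'],(u0,v0,u1,v1),lo,hi); uv,a=cen(k); print(n,uv,a,w2m(cast('top',uv,z)[0]))
print('steel',w2m(cast('top',[[275+378/6.6,160+302/6.6]],.038)[0]),'knob',w2m([.5057,.0352]),w2m([.5082,.0323]))
E
```

```text
t 0.1 mag [ 321.69 -441.57] tip 230.76 rot [-1.7992e+02 -2.0000e-02  2.2960e+01] F feed/left/z [ 0.07 -0.75 -0.76]
shift [ 471.3 -270.2   41.3] turn [-0.0012 -0.0007 -0.5504]
fence [[315.2987013 194.       ]] 77 [-81.01774004  46.37386769]
stop [[367.7260274  197.73972603]] 73 [63.31121529 -2.71306485]
steel [-43.05358567  -2.98557207] knob [-106.28991703   -0.37886376] [-102.76973937    1.12724023]
```

Call:
{"api": "step_arm", "payload": {"series": [1, 47, -27, 4, 0, 0, -0.055, 1, 94, -54, 8, 0, 0, -0.11, 1, 141, -81, 12, 0, 0, -0.165, 1, 188, -108, 16, 0, 0, -0.22, 1, 236, -135, 20, 0, 0, -0.275, 1, 283, -162, 25, 0, 0, -0.33, 1, 330, -189, 29, 0, 0, -0.385, 1, 377, -216, 33, 0, 0, -0.44, 1, 424, -243, 37, 0, 0, -0.495, 1, 471, -270, 41, -0.001, -0.001, -0.55], "force": 40}}

```text
clock: 1.1
eef_pos: [0.517, -0.1074, 0.2043]
eef_rot: [180.0, 0.1, 54.6]
force: [1.1, -1.0, 0.7]
opening: -0.0001
finger_force: 0.0
```

```bash
python3 -c "
from h import *
st(); plan(8.6,2.4,60,54.5)"
```

```text
t 1.1 mag [ 33.05 -32.76] tip 193.3 rot [1.7998e+02 8.0000e-02 5.4610e+01] F feed/left/z [1.31 0.72 0.66]
shift [ 43.    1.6 133.2] turn [0.0003 0.0013 0.0019]
```

Call:
{"api": "step_arm", "payload": {"series": [1, 0, 0, 0, 0, 0, 0, 1, 0, 0, 40, 0, 0, 0, 1, 0, 0, 80, 0, 0, 0, 1, 0, 0, 115, 0, 0, 0, 1, 0, 0, 130, 0, 0, 0, 1, 0, 0, 130, 0, 0, 0, 1, 0, 0, 130, 0, 0, 0, 1, 0, 0, 130, 0, 0, 0, 1, 0, 0, 130, 0, 0, 0, 1, 0, 0, 130, 0, 0, 0]}}

```text
clock: 2.1
eef_pos: [0.5164, -0.1097, 0.0754]
eef_rot: [179.9, 0.1, 54.5]
force: [0.2, -0.9, -0.4]
opening: -0.0002
finger_force: 0.0
```

```bash
python3 - <<'E'
from h import *
st(); plan(8.6,2.4,23,54.5)
p,d=capture('scene'); cv2.imwrite('pics/s1.png',cv2.resize(p[150:300,250:400],None,fx=4,fy=4,interpolation=cv2.INTER_CUBIC))
E
```

```text
t 2.1 mag [ 35.03 -34.03] tip 64.36 rot [1.7988e+02 6.0000e-02 5.4480e+01] F feed/left/z [ 0.94 -0.05 -0.45]
shift [45.   0.6 41.3] turn [ 0.0021  0.001  -0.0004]
```

View pics/s1.png

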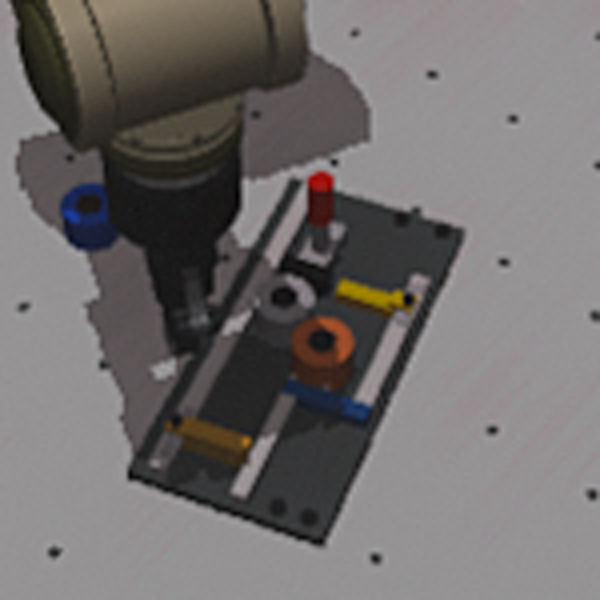

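The fingers stand at about (190,330), outside the guide rail and 45 mm short of the approach point, with everything in place undisturbed. I'll move over and descend.

Call:
{"api": "step_arm", "payload": {"series": [1, 20, 0.3, 0, 0, 0, 0, 1, 40, 0.6, 0, 0, 0, 0, 1, 45, 0.6, 10, 0.002, 0.001, 0, 1, 45, 0.6, 25, 0.002, 0.001, 0, 1, 45, 0.6, 36, 0.002, 0.001, 0, 1, 45, 0.6, 41, 0.002, 0.001, 0, 1, 45, 0.6, 41, 0.002, 0.001, 0, 1, 45, 0.6, 41, 0.002, 0.001, 0, 1, 45, 0.6, 41, 0.002, 0.001, 0, 1, 45, 0.6, 41, 0.002, 0.001, 0]}}

```text
clock: 3.15
eef_pos: [0.5429, -0.0735, 0.034]
eef_rot: [-180.0, -0.0, 54.5]
force: [-0.9, 1.2, -0.6]
opening: 0.0002
finger_force: 0.0
```

```bash
python3 -c "
from h import *
st(); plan(8.6,2.4,23,54.5)"
```

```text
t 3.15 mag [8.54 2.24] tip 23.01 rot [-179.97   -0.     54.47] F feed/left/z [-1.44 -0.54 -0.57]
shift [0.1 0.1 0. ] turn [-0.0005 -0.     -0.0005]
```

Call:
{"api": "step_arm", "payload": {"series": [1, 4, 0, 0, 0, 0, 0, 1, 8, 0, 0, 0, 0, 0, 1, 10, 0, 0, 0, 0, 0, 1, 11, 0, 0, 0, 0, 0, 1, 12, 0, 0, 0, 0, 0, 1, 13, 0, 0, 0, 0, 0, 1, 14, 0, 0, 0, 0, 0, 1, 15, 0, 0, 0, 0, 0, 1, 16, 0, 0, 0, 0, 0, 1, 17, 0, 0, 0, 0, 0]}}

```text
clock: 4.15
eef_pos: [0.5526, -0.0595, 0.0335]
eef_rot: [-179.9, 0.0, 54.5]
force: [-1.4, -1.5, 0.9]
opening: -0.0003
finger_force: 0.8
```

```bash
python3 -c "
from h import *
st()
p,d=capture('top');k=mask(p,BOX['top'],*COL['copper'][:2]);uv,a=cen(k);print(uv,a,w2m(cast('top',uv,.038)[0]))"
```

```text
t 4.15 mag [-1.89 15.71] tip 22.5 rot [-1.7991e+02  2.0000e-02  5.4470e+01] F feed/left/z [ 0.98 -1.79  0.86]
[[nan nan]] 0 [nan nan]h.py:13: RuntimeWarning: Mean of empty slice.
  v,u=np.nonzero(k); return np.array([[u.mean(),v.mean()]]),len(u)
  ret = ret.dtype.type(ret / rcount)
```

Call:
{"api": "step_arm", "payload": {"series": [1, 1, 0, -0.5, 0, 0, 0, 1, 2, 0, -0.5, 0, 0, 0, 1, 3, 0, -0.5, 0, 0, 0, 1, 3.5, 0, -0.5, 0, 0, 0, 1, 4, 0, -0.5, 0, 0, 0, 1, 4.5, 0, -0.5, 0, 0, 0, 1, 5, 0, -0.5, 0, 0, 0, 1, 5.5, 0, -0.5, 0, 0, 0, 1, 6, 0, -0.5, 0, 0, 0, 1, 6.5, 0, -0.5, 0, 0, 0]}}

```text
clock: 5.2
eef_pos: [0.5564, -0.0542, 0.0341]
eef_rot: [-179.9, 0.0, 54.5]
force: [-0.0, -0.8, -1.1]
opening: 0.0001
finger_force: 0.6
```

```bash
python3 - <<'E'
from h import *
st()
p,d=capture('scene'); cv2.imwrite('pics/s2.png',cv2.resize(p[150:300,250:400],None,fx=4,fy=4,interpolation=cv2.INTER_CUBIC))
E
```

```text
t 5.2 mag [-5.76 20.97] tip 23.05 rot [-1.7993e+02  1.0000e-02  5.4480e+01] F feed/left/z [ 0.77 -0.27 -1.07]
```

View pics/s2.png

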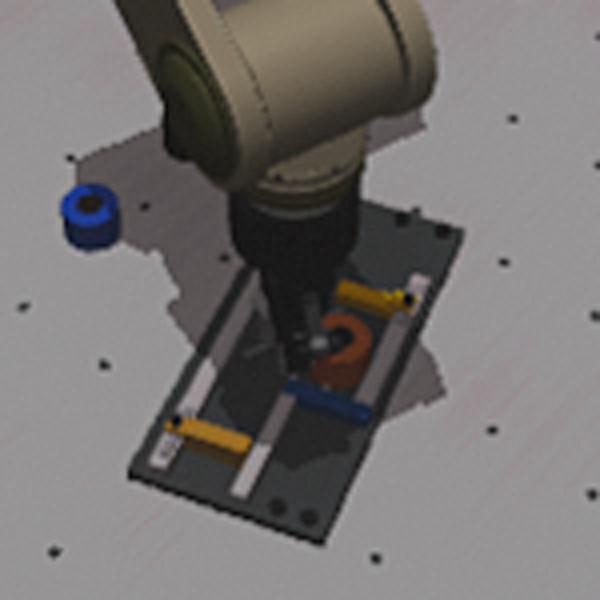

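The copper, now at (342,345), has moved left towards the outer wall and is still upright. I'll push a little more until the wall is felt.

Call:
{"api": "step_arm", "payload": {"series": [1, 0.3, 0, 0, 0, 0, 0, 1, 0.6, 0, 0, 0, 0, 0, 1, 0.9, 0, 0, 0, 0, 0, 1, 1.2, 0, 0, 0, 0, 0, 1, 1.4, 0, 0, 0, 0, 0, 1, 1.6, 0, 0, 0, 0, 0, 1, 1.6, 0, 0, 0, 0, 0, 1, 1.6, 0, 0, 0, 0, 0, 1, 1.6, 0, 0, 0, 0, 0, 1, 1.6, 0, 0, 0, 0, 0]}}

```text
clock: 6.25
eef_pos: [0.5573, -0.0529, 0.0341]
eef_rot: [-179.9, 0.0, 54.5]
force: [-0.4, -2.5, -1.2]
opening: -0.0
finger_force: 0.4
```

```bash
python3 -c "
from h import *
st()"
```

```text
t 6.25 mag [-6.72 22.21] tip 23.07 rot [-1.7993e+02  1.0000e-02  5.4480e+01] F feed/left/z [ 2.23 -1.17 -1.25]
```

```bash
python3 -c "
from h import *
plan(15,44.5,50,107.6)"
```

```text
shift [  4.8  30.7 -27. ] turn [-1.300e-03 -4.000e-04 -9.272e-01]
```

Call:
{"api": "step_arm", "payload": {"series": [1, -8, 0, 0, 0, 0, 0, 1, -14, 0, -5, 0, 0, 0, 1, -14, 0, -25, 0, 0, -0.13, 1, -8, 10, -27, 0, 0, -0.26, 1, 0, 20, -27, 0, 0, -0.4, 1, 4.8, 30.7, -27, 0, 0, -0.53, 1, 4.8, 30.7, -27, 0, 0, -0.67, 1, 4.8, 30.7, -27, 0, 0, -0.8, 1, 4.8, 30.7, -27, 0, 0, -0.927, 1, 4.8, 30.7, -27, 0, 0, -0.927]}}

```text
clock: 7.25
eef_pos: [0.585, -0.0673, 0.0614]
eef_rot: [-180.0, -0.0, 107.6]
force: [-1.3, 0.6, -0.1]
opening: 0.0004
finger_force: 0.0
```

```bash
python3 - <<'E'
from h import *
st(); plan(15,44.5,23,107.6)
p,d=capture('top'); k=mask(p,BOX['top'],*COL['copper'][:2]); print(k.sum()/255)
if k.any(): print(cen(k),w2m(cast('top',cen(k)[0],.038)[0]))
p,d=capture('scene'); cv2.imwrite('pics/s3.png',cv2.resize(p[150:300,250:400],None,fx=4,fy=4,interpolation=cv2.INTER_CUBIC))
E
```

```text
t 7.25 mag [15.37 44.22] tip 50.4 rot [-1.7997e+02 -4.0000e-02  1.0763e+02] F feed/left/z [-0.99 -1.03 -0.05]
shift [ 0.4  0.3 27.4] turn [-0.0006 -0.0008  0.0005]
0.0
```

View pics/s3.png

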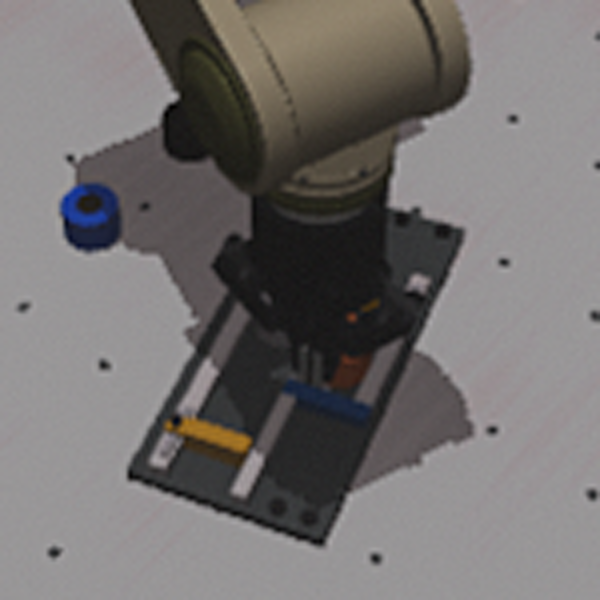

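The fingers, at (315,365), are now in front of the copper at (350,370), with the fence behind it. I'll lower and push back.

Call:
{"api": "step_arm", "payload": {"series": [1, 0, 0.3, 15, 0, 0, 0, 1, 0, 0.3, 25, 0, 0, 0, 1, 0, 0.3, 28.2, 0, 0, 0, 1, 4, 0.3, 28.2, 0, 0, 0, 1, 8, 0.3, 28.2, 0, 0, 0, 1, 11, 0.3, 28.2, 0, 0, 0, 1, 13, 0.3, 28.2, 0, 0, 0, 1, 15, 0.3, 28.2, 0, 0, 0, 1, 17, 0.3, 28.2, 0, 0, 0, 1, 19, 0.3, 28.2, 0, 0, 0]}}

```text
clock: 8.35
eef_pos: [0.58, -0.0489, 0.0332]
eef_rot: [180.0, 0.0, 107.6]
force: [0.9, -3.3, 2.7]
opening: 0.0
finger_force: 1.6
```

```bash
python3 -c "
from h import *
st()"
```

```text
t 8.35 mag [-3.69 45.05] tip 22.24 rot [1.8000e+02 1.0000e-02 1.0758e+02] F feed/left/z [ 3.41 -0.16  2.7 ]
```

Call:
{"api": "step_arm", "payload": {"series": [1, 2, 0, 0, 0, 0, 0, 1, 4, 0, 0, 0, 0, 0, 1, 6, 0, 0, 0, 0, 0, 1, 8, 0, 0, 0, 0, 0, 1, 9.5, 0, 0, 0, 0, 0, 1, 11, 0, 0, 0, 0, 0, 1, 12, 0, 0, 0, 0, 0, 1, 13, 0, 0, 0, 0, 0, 1, 14, 0, 0, 0, 0, 0, 1, 15, 0, 0, 0, 0, 0]}}

```text
clock: 9.35
eef_pos: [0.5751, -0.0343, 0.0328]
eef_rot: [-179.9, -0.1, 107.6]
force: [0.5, -2.5, 2.4]
opening: 0.0002
finger_force: 1.5
```

```bash
python3 -c "
from h import *
st()"
```

```text
t 9.35 mag [-19.07  44.77] tip 21.85 rot [-1.7995e+02 -5.0000e-02  1.0758e+02] F feed/left/z [ 2.57 -0.25  2.4 ]
```

Call:
{"api": "step_arm", "payload": {"series": [1, 0.4, 0, -0.2, 0, 0, 0, 1, 0.8, 0, -0.2, 0, 0, 0, 1, 1.2, 0, -0.2, 0, 0, 0, 1, 1.6, 0, -0.2, 0, 0, 0, 1, 2, 0, -0.2, 0, 0, 0, 1, 2.4, 0, -0.2, 0, 0, 0, 1, 2.8, 0, -0.2, 0, 0, 0, 1, 3, 0, -0.2, 0, 0, 0, 1, 3, 0, -0.2, 0, 0, 0, 1, 3, 0, -0.2, 0, 0, 0]}}

```text
clock: 10.35
eef_pos: [0.5741, -0.0313, 0.0329]
eef_rot: [-179.9, -0.1, 107.6]
force: [0.0, -1.0, -0.7]
opening: 0.0002
finger_force: 0.4
```

```bash
python3 -c "
from h import *
st()"
```

```text
t 10.35 mag [-22.18  44.68] tip 21.94 rot [-1.7993e+02 -7.0000e-02  1.0759e+02] F feed/left/z [ 0.97 -0.3  -0.74]
```

Call:
{"api": "step_arm", "payload": {"series": [1, 0.3, 0, 0, 0, 0, 0, 1, 0.6, 0, 0, 0, 0, 0, 1, 0.9, 0, 0, 0, 0, 0, 1, 1.2, 0, 0, 0, 0, 0, 1, 1.5, 0, 0, 0, 0, 0, 1, 1.7, 0, 0, 0, 0, 0, 1, 1.9, 0, 0, 0, 0, 0, 1, 2, 0, 0, 0, 0, 0, 1, 2, 0, 0, 0, 0, 0, 1, 2, 0, 0, 0, 0, 0]}}

```text
clock: 11.35
eef_pos: [0.5738, -0.0298, 0.0332]
eef_rot: [-180.0, -0.0, 107.6]
force: [0.5, -2.9, 0.4]
opening: -0.0001
finger_force: 1.9
```

```bash
python3 -c "
from h import *
st()"
```

```text
t 11.35 mag [-23.78  44.86] tip 22.16 rot [-1.7996e+02 -3.0000e-02  1.0759e+02] F feed/left/z [ 2.9  -0.43  0.43]
```

Call:
{"api": "step_arm", "payload": {"series": [1, 0.2, 0, 0, 0, 0, 0, 1, 0.4, 0, 0, 0, 0, 0, 1, 0.6, 0, 0, 0, 0, 0, 1, 0.8, 0, 0, 0, 0, 0, 1, 1, 0, 0, 0, 0, 0, 1, 1, 0, 0, 0, 0, 0, 1, 1, 0, 0, 0, 0, 0, 1, 1, 0, 0, 0, 0, 0, 1, 1, 0, 0, 0, 0, 0, 1, 1, 0, 0, 0, 0, 0]}}

```text
clock: 12.35
eef_pos: [0.574, -0.0294, 0.0334]
eef_rot: [180.0, 0.1, 107.6]
force: [2.5, -7.3, 1.2]
opening: 0.0002
finger_force: 3.6
```

```bash
python3 -c "
from h import *
st()"
```

```text
t 12.35 mag [-24.04  45.18] tip 22.44 rot [1.7998e+02 6.0000e-02 1.0759e+02] F feed/left/z [7.72 0.14 1.21]
```

Call:
{"api": "step_arm", "payload": {"series": [1, 0.1, 0, 0, 0, 0, 0, 1, 0.2, 0, 0, 0, 0, 0, 1, 0.3, 0, 0, 0, 0, 0, 1, 0.4, 0, 0, 0, 0, 0, 1, 0.4, 0, 0, 0, 0, 0, 1, 0.4, 0, 0, 0, 0, 0, 1, 0.4, 0, 0, 0, 0, 0, 1, 0.4, 0, 0, 0, 0, 0, 1, 0.4, 0, 0, 0, 0, 0, 1, 0.4, 0, 0, 0, 0, 0]}}

```text
clock: 13.35
eef_pos: [0.5741, -0.0293, 0.0336]
eef_rot: [180.0, 0.1, 107.6]
force: [2.9, -7.3, 1.4]
opening: -0.0001
finger_force: 4.3
```

```bash
python3 -c "
from h import *
st(); plan(-104,-0.2,100,107.6)"
```

```text
t 13.35 mag [-24.13  45.3 ] tip 22.58 rot [1.7995e+02 9.0000e-02 1.0758e+02] F feed/left/z [7.85 0.53 1.41]
shift [ 79.7 -45.5 -77.6] turn [ 0.0008  0.0016 -0.0003]
```

Call:
{"api": "step_arm", "payload": {"series": [1, 0.1, 0, 0.2, 0, 0, 0, 1, 0.2, 0, 0.3, 0, 0, 0, 1, 0.3, 0, 0.3, 0, 0, 0, 1, 0.4, 0, 0.3, 0, 0, 0, 1, 0.5, 0, 0.3, 0, 0, 0, 1, 0.5, 0, 0.3, 0, 0, 0, 1, 0.5, 0, 0.3, 0, 0, 0, 1, 0.5, 0, 0.3, 0, 0, 0, 1, 0.5, 0, 0.3, 0, 0, 0, 1, 0.5, 0, 0.3, 0, 0, 0]}}

```text
clock: 14.35
eef_pos: [0.5743, -0.0292, 0.0335]
eef_rot: [179.9, 0.1, 107.6]
force: [3.3, -11.2, 2.6]
opening: -0.0001
finger_force: 5.2
```

```bash
python3 -c "
from h import *
st(); plan(-4,45,22,107.6)"
```

```text
t 14.35 mag [-24.16  45.51] tip 22.52 rot [1.7992e+02 1.5000e-01 1.0758e+02] F feed/left/z [11.68 -0.23  2.58]
shift [-20.2  -0.5   0.6] turn [ 0.0015  0.0026 -0.0003]
```

Call:
{"api": "step_arm", "payload": {"series": [1, -4, 0, 0, 0, 0, 0, 1, -14, 0, 0, 0, 0, 0, 1, -14, 0, -30, 0, 0, 0, 1, -14, 0, -70, 0, 0, 0, 1, 0, -5, -88, 0, 0, 0, 1, 30, -15, -88, 0, 0, 0, 1, 60, -25, -88, 0, 0, 0, 1, 90, -35, -88, 0, 0, 0, 1, 115, -45, -88, 0, 0, 0, 1, 115, -45, -88, 0, 0, 0]}}

```text
clock: 15.35
eef_pos: [0.4933, 0.0703, 0.1208]
eef_rot: [-179.8, -0.2, 107.7]
force: [0.3, -1.0, 0.8]
opening: -0.0001
finger_force: 0.0
```

```bash
python3 - <<'E'
from h import *
st(); plan(-140,0,56,107.6)
p,d=capture('top')
for c in ('copper','knob'):
    k=mask(p,BOX['top'],*COL[c][:2]); 
    if k.any(): print(c,cen(k),w2m(cast('top',cen(k)[0],COL[c][2])[0]))
p2,d=capture('scene')
a=cv2.resize(p[160:245,275:395],None,fx=3.3,fy=3.3,interpolation=cv2.INTER_CUBIC);b=cv2.resize(p2[185:290,275:375],None,fx=2.67,fy=2.67,interpolation=cv2.INTER_CUBIC)
h=min(a.shape[0],b.shape[0]); cv2.imwrite('pics/c4.png',np.hstack([a[:h],b[:h]]))
E
```

```text
t 15.35 mag [-143.47   -1.64] tip 109.78 rot [-1.7982e+02 -1.6000e-01  1.0774e+02] F feed/left/z [ 1.06 -0.06  0.76]
shift [-3.6  1.8 53.8] turn [-0.0031 -0.0028  0.0024]
copper (array([[327.10344828, 191.55172414]]), 58) [-47.19571946  41.14560523]
```

View pics/c4.png

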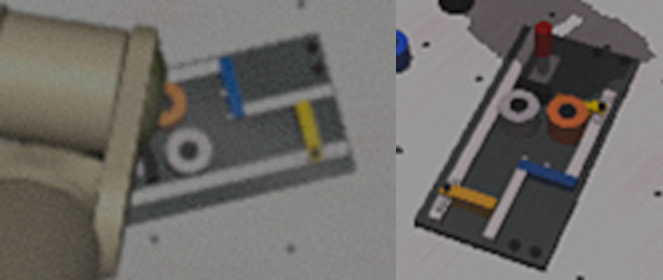

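The right (scene) half shows the copper standing against the fence at (567,112), clear of the channel, with steel at (518,105) and the knob at (543,38). I'll lower behind the knob.

Call:
{"api": "step_arm", "payload": {"series": [1, -1, 1, 15, 0, 0, 0, 1, -2, 1.8, 30, -0.002, -0.002, 0.002, 1, -2, 1.8, 45, -0.002, -0.002, 0.002, 1, -2, 1.8, 54, -0.002, -0.002, 0.002, 1, -2, 1.8, 54, -0.002, -0.002, 0.002, 1, -6, 1.8, 54, -0.002, -0.002, 0.002, 1, -9, 1.8, 54, -0.002, -0.002, 0.002, 1, -12, 1.8, 54, -0.002, -0.002, 0.002, 1, -15, 1.8, 54, -0.002, -0.002, 0.002, 1, -18, 1.8, 54, -0.002, -0.002, 0.002]}}

```text
clock: 16.45
eef_pos: [0.5027, 0.0517, 0.0672]
eef_rot: [179.9, 0.0, 107.5]
force: [-0.9, 3.7, 3.1]
opening: -0.0001
finger_force: 1.6
```

```bash
python3 -c "
from h import *
st()"
```

```text
t 16.45 mag [-122.9     1.72] tip 56.2 rot [1.7991e+02 4.0000e-02 1.0746e+02] F feed/left/z [-3.84  0.28  3.12]
```

Call:
{"api": "step_arm", "payload": {"series": [1, -2, -1, 0, 0, 0, 0, 1, -4, -1.5, 0, 0, 0, 0, 1, -6, -1.5, 0, 0, 0, 0, 1, -8, -1.5, 0, 0, 0, 0, 1, -10, -1.5, 0, 0, 0, 0, 1, -12, -1.5, 0, 0, 0, 0, 1, -15, -1.5, 0, 0, 0, 0, 1, -18, -1.5, 0, 0, 0, 0, 1, -21, -1.5, 0, 0, 0, 0, 1, -24, -1.5, 0, 0, 0, 0]}}

```text
clock: 17.45
eef_pos: [0.5084, 0.0284, 0.0669]
eef_rot: [179.9, 0.0, 107.5]
force: [0.9, 4.3, 1.0]
opening: -0.0002
finger_force: 2.4
```

```bash
python3 -c "
from h import *
st()"
```

```text
t 17.45 mag [-99.03   0.11] tip 55.92 rot [1.7994e+02 3.0000e-02 1.0748e+02] F feed/left/z [-3.79  2.17  1.  ]
```

Call:
{"api": "step_arm", "payload": {"series": [1, -1, 0, 0, 0, 0, 0, 1, -2, 0, 0, 0, 0, 0, 1, -3, 0, 0, 0, 0, 0, 1, -4, 0, 0, 0, 0, 0, 1, -5, 0, 0, 0, 0, 0, 1, -6, 0, 0, 0, 0, 0, 1, -7, 0, 0, 0, 0, 0, 1, -8, 0, 0, 0, 0, 0, 1, -9, 0, 0, 0, 0, 0, 1, -10, 0, 0, 0, 0, 0]}}

```text
clock: 18.45
eef_pos: [0.5113, 0.0189, 0.0669]
eef_rot: [179.9, 0.0, 107.5]
force: [0.0, 4.5, 1.9]
opening: 0.0001
finger_force: 2.3
```

```bash
python3 -c "
from h import *
st()"
```

```text
t 18.45 mag [-8.909e+01  7.000e-02] tip 55.93 rot [1.7994e+02 4.0000e-02 1.0748e+02] F feed/left/z [-4.24  1.36  1.93]
```

Call:
{"api": "step_arm", "payload": {"series": [1, -1, 0, 0, 0, 0, 0, 1, -2, 0, 0, 0, 0, 0, 1, -3, 0, 0, 0, 0, 0, 1, -4, 0, 0, 0, 0, 0, 1, -5, 0, 0, 0, 0, 0, 1, -6, 0, 0, 0, 0, 0, 1, -7, 0, 0, 0, 0, 0, 1, -8, 0, 0, 0, 0, 0, 1, -9, 0, 0, 0, 0, 0, 1, -10, 0, 0, 0, 0, 0]}}

```text
clock: 19.45
eef_pos: [0.5143, 0.0094, 0.0669]
eef_rot: [179.9, 0.0, 107.5]
force: [1.3, 4.9, 0.6]
opening: -0.0003
finger_force: 2.3
```

```bash
python3 - <<'E'
from h import *
st()
p2,d=capture('scene'); p,d=capture('top')
a=cv2.resize(p[160:245,275:395],None,fx=3.3,fy=3.3,interpolation=cv2.INTER_CUBIC);b=cv2.resize(p2[185:290,275:375],None,fx=2.67,fy=2.67,interpolation=cv2.INTER_CUBIC)
h=min(a.shape[0],b.shape[0]); cv2.imwrite('pics/c5.png',np.hstack([a[:h],b[:h]]))
E
```

```text
t 19.45 mag [-7.912e+01  6.000e-02] tip 55.92 rot [1.7994e+02 4.0000e-02 1.0748e+02] F feed/left/z [-4.31  2.74  0.56]
```

View pics/c5.png

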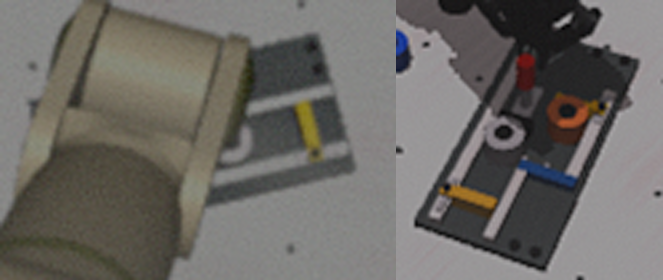

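The scene half shows steel at (503,133) along the guide rail, entering the throat, with copper undisturbed at (568,112).

Call:
{"api": "step_arm", "payload": {"series": [1, -1, 0, 0, 0, 0, 0, 1, -2, 0, 0, 0, 0, 0, 1, -3, 0, 0, 0, 0, 0, 1, -4, 0, 0, 0, 0, 0, 1, -5, 0, 0, 0, 0, 0, 1, -6, 0, 0, 0, 0, 0, 1, -7, 0, 0, 0, 0, 0, 1, -8, 0, 0, 0, 0, 0, 1, -9, 0, 0, 0, 0, 0, 1, -10, 0, 0, 0, 0, 0]}}

```text
clock: 20.55
eef_pos: [0.5173, -0.0001, 0.0669]
eef_rot: [179.9, 0.0, 107.5]
force: [0.6, 4.9, 1.4]
opening: -0.0001
finger_force: 2.3
```

```bash
python3 -c "
from h import *
st()"
```

```text
t 20.55 mag [-6.91e+01  2.00e-02] tip 55.93 rot [1.7994e+02 4.0000e-02 1.0748e+02] F feed/left/z [-4.44  2.06  1.42]
```

Through the throat; next 20 mm, then slowly.

Call:
{"api": "step_arm", "payload": {"series": [1, -2, 0, 0, 0, 0, 0, 1, -4, 0, 0, 0, 0, 0, 1, -6, 0, 0, 0, 0, 0, 1, -8, 0, 0, 0, 0, 0, 1, -10, 0, 0, 0, 0, 0, 1, -12, 0, 0, 0, 0, 0, 1, -14, 0, 0, 0, 0, 0, 1, -16, 0, 0, 0, 0, 0, 1, -18, 0, 0, 0, 0, 0, 1, -20, 0, 0, 0, 0, 0]}}

```text
clock: 21.55
eef_pos: [0.5233, -0.0192, 0.0669]
eef_rot: [179.9, 0.0, 107.5]
force: [1.4, 5.1, 1.0]
opening: 0.0001
finger_force: 2.3
```

```bash
python3 -c "
from h import *
st()"
```

```text
t 21.55 mag [-4.91e+01 -4.00e-02] tip 55.92 rot [1.7994e+02 4.0000e-02 1.0748e+02] F feed/left/z [-4.4   2.9   1.03]
```

Call:
{"api": "step_arm", "payload": {"series": [1, -1, 0, 0, 0, 0, 0, 1, -2, 0, 0, 0, 0, 0, 1, -3, 0, 0, 0, 0, 0, 1, -4, 0, 0, 0, 0, 0, 1, -4.5, 0, 0, 0, 0, 0, 1, -5, 0, 0, 0, 0, 0, 1, -5.5, 0, 0, 0, 0, 0, 1, -6, 0, 0, 0, 0, 0, 1, -6.5, 0, 0, 0, 0, 0, 1, -7, 0, 0, 0, 0, 0]}}

```text
clock: 22.55
eef_pos: [0.5254, -0.0258, 0.0669]
eef_rot: [179.9, 0.0, 107.5]
force: [1.3, 5.3, 0.6]
opening: 0.0003
finger_force: 2.3
```

```bash
python3 -c "
from h import *
st()"
```

```text
t 22.55 mag [-42.15  -0.05] tip 55.94 rot [1.7994e+02 4.0000e-02 1.0748e+02] F feed/left/z [-4.69  2.83  0.6 ]
```

Call:
{"api": "step_arm", "payload": {"series": [1, -0.5, 0, 0, 0, 0, 0, 1, -1, 0, 0, 0, 0, 0, 1, -1.5, 0, 0, 0, 0, 0, 1, -2, 0, 0, 0, 0, 0, 1, -2.5, 0, 0, 0, 0, 0, 1, -3, 0, 0, 0, 0, 0, 1, -3.5, 0, 0, 0, 0, 0, 1, -4, 0, 0, 0, 0, 0, 1, -4, 0, 0, 0, 0, 0, 1, -4, 0, 0, 0, 0, 0]}}

```text
clock: 23.55
eef_pos: [0.5266, -0.0297, 0.0669]
eef_rot: [179.9, 0.0, 107.5]
force: [1.5, 4.5, 0.6]
opening: -0.0001
finger_force: 2.0
```

```bash
python3 -c "
from h import *
st()"
```

```text
t 23.55 mag [-38.11  -0.06] tip 55.92 rot [1.7994e+02 4.0000e-02 1.0748e+02] F feed/left/z [-3.83  2.82  0.62]
```

Call:
{"api": "step_arm", "payload": {"series": [1, -0.3, 0, 0, 0, 0, 0, 1, -0.6, 0, 0, 0, 0, 0, 1, -0.9, 0, 0, 0, 0, 0, 1, -1.2, 0, 0, 0, 0, 0, 1, -1.5, 0, 0, 0, 0, 0, 1, -1.8, 0, 0, 0, 0, 0, 1, -2, 0, 0, 0, 0, 0, 1, -2, 0, 0, 0, 0, 0, 1, -2, 0, 0, 0, 0, 0, 1, -2, 0, 0, 0, 0, 0]}}

```text
clock: 24.55
eef_pos: [0.5272, -0.0316, 0.0669]
eef_rot: [179.9, 0.0, 107.5]
force: [1.3, 5.5, 0.6]
opening: 0.0
finger_force: 2.2
```

```bash
python3 -c "
from h import *
st()"
```

```text
t 24.55 mag [-36.13  -0.06] tip 55.93 rot [1.7994e+02 4.0000e-02 1.0748e+02] F feed/left/z [-4.81  2.9   0.6 ]
```

Call:
{"api": "step_arm", "payload": {"series": [1, -0.3, 0, 0, 0, 0, 0, 1, -0.6, 0, 0, 0, 0, 0, 1, -0.9, 0, 0, 0, 0, 0, 1, -1.2, 0, 0, 0, 0, 0, 1, -1.5, 0, 0, 0, 0, 0, 1, -1.8, 0, 0, 0, 0, 0, 1, -2, 0, 0, 0, 0, 0, 1, -2, 0, 0, 0, 0, 0, 1, -2, 0, 0, 0, 0, 0, 1, -2, 0, 0, 0, 0, 0]}}

```text
clock: 25.55
eef_pos: [0.5278, -0.0335, 0.0669]
eef_rot: [179.9, 0.0, 107.5]
force: [0.9, 5.3, 0.5]
opening: 0.0002
finger_force: 2.2
```

```bash
python3 -c "
from h import *
st()"
```

```text
t 25.55 mag [-34.13  -0.06] tip 55.93 rot [1.7994e+02 4.0000e-02 1.0748e+02] F feed/left/z [-4.74  2.44  0.51]
```

Call:
{"api": "step_arm", "payload": {"series": [1, -0.3, 0, 0, 0, 0, 0, 1, -0.6, 0, 0, 0, 0, 0, 1, -0.9, 0, 0, 0, 0, 0, 1, -1.2, 0, 0, 0, 0, 0, 1, -1.5, 0, 0, 0, 0, 0, 1, -1.8, 0, 0, 0, 0, 0, 1, -2, 0, 0, 0, 0, 0, 1, -2, 0, 0, 0, 0, 0, 1, -2, 0, 0, 0, 0, 0, 1, -2, 0, 0, 0, 0, 0]}}

```text
clock: 26.55
eef_pos: [0.5281, -0.0345, 0.0669]
eef_rot: [179.9, -0.1, 107.5]
force: [0.7, 10.1, 2.0]
opening: 0.0002
finger_force: 4.7
```

```bash
python3 -c "
from h import *
st()"
```

```text
t 26.55 mag [-33.1  -0.1] tip 55.95 rot [ 1.7995e+02 -5.0000e-02  1.0749e+02] F feed/left/z [-9.4   3.74  2.01]
```

Stop contact: 9.4 N total against a sliding force of about 4.6 N. I need about 19.5 N total.

Call:
{"api": "step_arm", "payload": {"series": [1, -0.3, 0, 0, 0, 0, 0, 1, -0.5, 0, 0, 0, 0, 0, 1, -0.7, 0, 0, 0, 0, 0, 1, -0.9, 0, 0, 0, 0, 0, 1, -1.1, 0, 0, 0, 0, 0, 1, -1.3, 0, 0, 0, 0, 0, 1, -1.3, 0, 0, 0, 0, 0, 1, -1.3, 0, 0, 0, 0, 0, 1, -1.3, 0, 0, 0, 0, 0, 1, -1.3, 0, 0, 0, 0, 0]}}

```text
clock: 27.55
eef_pos: [0.5281, -0.0347, 0.067]
eef_rot: [180.0, -0.2, 107.5]
force: [0.1, 17.1, 5.6]
opening: 0.0003
finger_force: 7.8
```

```bash
python3 -c "
from h import *
st()"
```

```text
t 27.55 mag [-32.92  -0.12] tip 55.96 rot [ 1.7996e+02 -1.7000e-01  1.0749e+02] F feed/left/z [-16.23   5.26   5.6 ]
```

Call:
{"api": "step_arm", "payload": {"series": [1, -0.2, 0, 0, 0, 0, 0, 1, -0.4, 0, 0, 0, 0, 0, 1, -0.6, 0, 0, 0, 0, 0, 1, -0.6, 0, 0, 0, 0, 0, 1, -0.6, 0, 0, 0, 0, 0, 1, -0.6, 0, 0, 0, 0, 0, 1, -0.6, 0, 0, 0, 0, 0, 1, -0.6, 0, 0, 0, 0, 0, 1, -0.6, 0, 0, 0, 0, 0, 1, -0.6, 0, 0, 0, 0, 0]}}

```text
clock: 28.55
eef_pos: [0.5281, -0.0347, 0.067]
eef_rot: [180.0, -0.2, 107.5]
force: [0.3, 19.4, 6.3]
opening: -0.0004
finger_force: 9.2
```

```bash
python3 -c "
from h import *
st()"
```

```text
t 28.55 mag [-32.85  -0.13] tip 55.98 rot [179.96  -0.22 107.49] F feed/left/z [-18.36   6.12   6.28]
```

About 14–15 N on the stop, held. Now release backwards and lift.

Call:
{"api": "step_arm", "payload": {"series": [1, 1, 0, 0, 0, 0, 0, 1, 2, 0, 0, 0, 0, 0, 1, 4, 0, 0, 0, 0, 0, 1, 10, 0, 0, 0, 0, 0, 1, 20, 0, 0, 0, 0, 0, 1, 30, 0, -20, 0, 0, 0, 1, 40, 0, -60, 0, 0, 0, 1, 60, 0, -100, 0, 0, 0, 1, 90, 0, -140, 0, 0, 0, 1, 130, 0, -170, 0, 0, 0]}}

```text
clock: 29.55
eef_pos: [0.4895, 0.0872, 0.2392]
eef_rot: [179.8, 0.1, 107.4]
force: [-0.4, 0.3, -0.5]
opening: -0.0
finger_force: 0.0
```

Call:
{"api": "step_arm", "payload": {"series": [1, 40, -20, 0, 0, 0, 0, 1, 80, -40, 0, 0, 0, 0, 1, 120, -60, 0, 0, 0, 0, 1, 150, -80, 0, 0, 0, 0, 1, 180, -100, 0, 0, 0, 0, 1, 180, -100, 0, 0, 0, 0, 1, 180, -100, 0, 0, 0, 0, 1, 180, -100, 0, 0, 0, 0, 1, 180, -100, 0, 0, 0, 0, 1, 180, -100, 0, 0, 0, 0]}}

```text
clock: 30.55
eef_pos: [0.3409, 0.2279, 0.2364]
eef_rot: [180.0, 0.1, 107.4]
force: [-0.4, -1.0, 0.4]
opening: -0.0002
finger_force: 0.0
```

```bash
python3 - <<'E'
from h import *
st()
p2,d=capture('scene'); p,d=capture('top')
a=cv2.resize(p[160:245,275:395],None,fx=3.3,fy=3.3,interpolation=cv2.INTER_CUBIC);b=cv2.resize(p2[185:290,275:375],None,fx=2.67,fy=2.67,interpolation=cv2.INTER_CUBIC)
h=min(a.shape[0],b.shape[0]); cv2.imwrite('pics/c6.png',np.hstack([a[:h],b[:h]]))
E
```

```text
t 30.55 mag [-339.82  -99.22] tip 225.39 rot [1.7995e+02 7.0000e-02 1.0740e+02] F feed/left/z [ 0.8  -0.71  0.36]
```

View pics/c6.png

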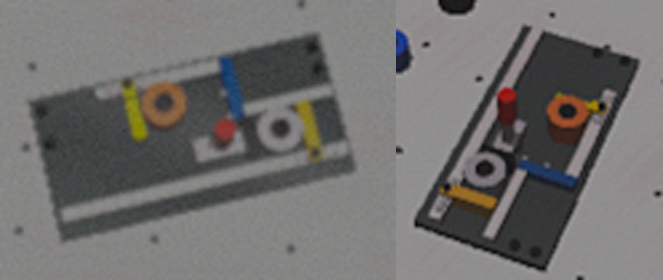

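Both views show the copper standing against the yellow fence (top half, (163,103)) and the steel standing against the brass stop ((280,128)). The arm is clear of everything.

```bash
python3 -c "
from rig import *
print(sign_off())"
```

```text
the job is handed in; nothing more can be done
None
```

The job is handed in at about 31 s: the copper blank was nudged back to the yellow fence (about 11 N felt), the steel blank was fed through the throat and pressed on the brass stop with roughly 14–15 N (estimated from 18 N on the knob less sliding friction), both were left standing, and the arm kept well away from the bottle, screwdriver and cup.

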